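Click the tube holder onto its stand

ROBOT

A 7-joint arm with a two-finger parallel gripper is mounted at the origin on the work surface. World frame = base frame: x ahead of the robot, y to its left, z up, the work surface at z = 0. Lengths are in m, angles in rad, forces in N, time in s.
With the tool pointing down it reaches from about 0.425 to 0.925 m from the base axis. Payload 6.8 kg.
Tool frame: the origin (TCP) lies on the centre line of the jaws, within the pads' length; the fingertips stand 11 mm ahead of it and the grasp point (between the pads) lies 8 mm behind it; z points along the fingers, y is the direction in which the jaws open and shut (so a half turn about z gives the same grasp; the last joint's range is limited). The gripper opens to 85 mm and grips with 20 to 120 N. Pads are 22 mm wide; open, the fingers measure 114 mm over their backs; the gripper's body (76 mm by 85 mm) begins 54 mm behind the grasp point. The pads swing forward as they close: fully open they stand 13 mm farther back than shut.
Start: joints at [-1.287, 0.477, 0.022, 1.555, -0.011, 1.109, -0.083], TCP at [0.258, 0.624, 0.242] pointing down, gripper open.
Joint ranges: [-2.96, 2.96], [-0.34, 2.1], [-1.41, 1.46], [0.24, 2.44], [-1.37, 4.51], [0.17, 1.92], [-2.96, 2.96]. Speed limits (rad/s): [2.39, 2.39, 3.14, 3.14, 3.14, 3.14, 3.14].

INTERFACE

Orientations are given as a rotation vector (axis times angle).
In Python, from bench import r gives the robot as it stands.
- The arm moves only by the tool send_rows, never from a script. Its argument "deltas" is a list of rows, each a list of 7 numbers: the opening, from 0 (shut) to 1 (fully open), then the shift along the tool's x, y, z as a fraction of full scale, then the turn, a rotation vector about the tool's x, y, z as a fraction of full scale. In form: [[hand, x, y, z, ax, ay, az], ...]. A call has 1 to 20 rows; each row is the pose to reach, as a shift and turn from the pose commanded when the call began, along the tool's axes at that moment, turning the shorter way round; what a row does not reach only later rows make up. Full scale, the value 1, is 150 mm for a shift and 180 degrees for a turn. A row lasts 1/12 s, in which the tool goes at most 41.7 mm and 7.16 degrees, less where a joint would pass 70% of its speed; a pose out of reach is approached as far as the arm can. A call with a number of a shift or a turn outside -1 to 1 is refused whole. A call with a gripper value outside its range is refused whole. The fingers move at their own pace and stop on an object; "squeeze" is the grip in N (left out, the last holds). Time passes only in rows, so rows that repeat a pose let the fingers close. It gives the time, the measured TCP pose, the force and the opening at its end, in the units of the state.
- r.get_obs(): the state, without advancing time (a new reading comes with each control period).
- r.grab_frame(name): name is "scene" or "top" or "wrist"; returns a dict with "pixels" (384x512x3 uint8, red, green, blue), "camera_matrix" (3x3 intrinsics, pixels), "rvec" (rotation vector, rad) and "tvec" (3), from world to camera coordinates, as OpenCV has them. Camera axes: x right, y down, z forward; pixel columns grow to the right and rows downward; lengths in m; the calibration is good to about 2 mm. The wrist camera is an equidistant fisheye: a pixel r from the principal point sees the ray r / f radians off the axis. A picture is of the moment at which its call begins. There is no depth.
- r.hand_in(): hands the job in, once; it reports no verdict.
The state is a dict: "clock": time; "joints": joint angles; "qvel": joint speeds; "tau": joint torques, N m; "tcp_pos": TCP position; "orientation": TCP orientation; "contact_force": force on the tool from outside, world axes, zero at the start; "moment": the same for the moment, N m; "grip_width": finger opening in m.
Only numpy, scipy, OpenCV 4.12 (cv2) and the standard library are available. Lean on these libraries where they do the work, as an engineer would, in place of code of your own. Each camera call takes 0.05 s, during which the arm holds its last target. There are 200 camera calls.

TASK

Pick up the twin-fork tube holder and slide its collar down over the post of the stand, forks low, past the two sprung balls until it clicks: the balls must have sprung out into the groove inside the collar, so that the holder hangs there by itself when you let go. Push gently, by feel, stop at the click rather than driving it on down the post, and leave the other things on the bench where they are.

Things in the scene. Friction and masses are not known exactly. Their poses are not given: they have to be found in the camera images.
- collar_mid (a point): centre of the tube holder's collar, half-way up on its bore axis. Collar: grey tube 58 mm tall, 38 mm across (small flats facing its x and y), bore 22 mm right through, standing upright on the bench. z up; its two forks point along +x and -x and lie low, so the collar is free to be gripped across y from above. Any turn about z fits the post.
- holder: the whole tube holder, grey plastic, about 110 to 200 g; origin at the centre of the collar's lower end, axes as collar_mid. Each fork reaches 68 mm from the axis, is 46 mm wide and lies 4 to 14 mm above the collar's lower end; forks stay low on the post too.
- collar_groove (a point): point on the collar's axis at mid-height of the ring groove inside its bore: 31 mm above the collar's lower end, 2 mm above collar_mid. The groove is 28 mm in diameter and 10 mm tall (26 to 36 mm above the lower end); below it is a plain lip 26 mm long. Axes as collar_mid.
- post_tip (a point): top of the stand's upright steel post, on its axis, z up, 180 mm above the bench. Post 20 mm in diameter; the uppermost 10 mm taper to a rounded nose about 10 mm wide. Two sprung balls stand out on opposite sides, their centres level, somewhere 20 to 50 mm below the tip: it differs from stand to stand and is not reported.
- stand: the fixed stand: white plate 150 x 150 x 12 mm flat on the bench, post at its centre, a boss 42 mm in diameter round the post's foot up to 20 mm above the bench. Origin at the centre of the plate's underside, z up. The balls are on its own +y and -y sides.
- ball_a (a joint): how far the ball on the stand's +y side is pressed in, m: 0 fully out (it then stands 2.7 mm proud of the post), 0.001 to 0.0025 under the collar's plain bore. Clicked: both out, groove level with the balls. The post's tip then ends between 7 mm below and 23 mm above the collar's top, so grip the collar in its upper half to leave the post room inside the hand.
- ball_b (a joint): the same on the stand's -y side. Feel: slowly pushing the collar's lip over the balls takes 5 to 9 N over 3 mm; then it glides almost freely. Some 30 mm after first touch comes the click, the balls pulling the collar down with 4 to 9 N; 2 to 6 mm on, the groove's upper edge resists with 5 to 9 N: past it the click is lost (pull back up). Weight alone does not carry it over the balls.
- tip_box_mid (a point): bystander: dark blue pipette-tip box with purple insert, 85 x 122 x 71 mm, the point is its centre; leave alone
- tube_rack_mid (a point): bystander: green rack with small tubes, 100 x 160 x 44 mm, the point is 20 mm above its underside; leave alone
- pipette_mid (a point): bystander: pipette lying on the bench, about 260 mm long, 38 mm high, the point is its middle; leave alone
- spray_bottle_mid (a point): bystander: amber spray bottle with white head, 195 mm tall, 74 mm in diameter, the point is 75 mm above its underside; leave alone
Things that resemble listed ones, but are neither listed nor needed, are in the scene too. There is more than one size of the holder; the job needs the largest.

How it is judged:
By the outcome, as a careful person would: the job done as asked, in the order asked, and still so for the second after the job is handed in, with the robot touching nothing.
It also fails if it takes over 69 s, if anything falls off the work surface, if the arm or the gripper's body presses on something with over 40 N, if the wrist force passes 120 N, or if a joint passes its speed limit or range.

## Working session

There is one attempt and no reset: what is moved stays moved. The work goes in short steps, Python scripts to look and compute and a tool call to move; the robot and the scene stay as the last step left them, time stands still between calls to the robot, and variables do not carry over. Pictures are saved under pics/ and viewed, about 8 in all and at most 12, crops included, and the job is handed in when it is done.

Besides the shell and the picture viewer there is one more tool, called by a JSON object that holds its "op" and its "data", one argument or row to a line. send_rows: Moves the arm, as the interface text tells. Shift numbers are shares of 150 mm and turn numbers shares of 180 degrees, none past 1 either way. Its arguments: {"type":"object","properties":{"deltas":{"type":"array","items":{"type":"array","items":{"type":"number"}}},"squeeze":{"type":"number"}},"required":["deltas"]}

```bash
mkdir -p pics; cat > h.py <<'E'
import numpy as np, cv2
from bench import r
def grab(n,save=None):
    f=r.grab_frame(n)
    f={k:np.array(v) for k,v in f.items()}
    if save: cv2.imwrite(f'pics/{save}.png',cv2.cvtColor(f['pixels'],cv2.COLOR_RGB2BGR)); np.savez(f'pics/{save}.npz',**f)
    return f
def load(s): return dict(np.load(f'pics/{s}.npz'))
def ray(f,u,v,fish=False):
    K=f['camera_matrix'];R=cv2.Rodrigues(f['rvec'].astype(float))[0]
    a=np.array([(u-K[0,2])/K[0,0],(v-K[1,2])/K[1,1]])
    if fish:
        t=np.linalg.norm(a);d=np.r_[a/t*np.sin(t),np.cos(t)] if t>0 else np.array([0,0,1.])
    else: d=np.r_[a,1]
    d=R.T@d; return -R.T@f['tvec'].ravel(), d/np.linalg.norm(d)
def atz(f,u,v,z,fish=False):
    c,d=ray(f,u,v,fish); return c+d*(z-c[2])/d[2]
def tri(rs):
    A=sum(np.eye(3)-np.outer(d,d) for c,d in rs);b=sum((np.eye(3)-np.outer(d,d))@c for c,d in rs)
    p=np.linalg.solve(A,b); return p,[np.linalg.norm(np.cross(p-c,d))*1000 for c,d in rs]
def proj(f,p,fish=False):
    R=cv2.Rodrigues(f['rvec'].astype(float))[0];q=R@np.array(p)+f['tvec'].ravel();K=f['camera_matrix']
    if fish:
        n=np.hypot(q[0],q[1]);t=np.arctan2(n,q[2]);a=q[:2]/n*t
    else: a=q[:2]/q[2]
    return a*[K[0,0],K[1,1]]+K[:2,2]
E
python3 - <<'E'
from h import *
a=[cv2.resize(cv2.cvtColor(grab(n,n+'0')['pixels'],cv2.COLOR_RGB2BGR),(780,585),interpolation=cv2.INTER_CUBIC) for n in('scene','top')]
for n,i in zip('st',a): cv2.imwrite(f'pics/{n}1.png',i)
o=r.get_obs();print({k:np.round(v,3) for k,v in o.items()})
for n in('scene0','top0'):
    f=load(n);print(ray(f,256,192),f['camera_matrix'][0])
E
```

```text
{'clock': np.float64(0.1), 'joints': array([-1.287,  0.478,  0.022,  1.556, -0.011,  1.109, -0.083]), 'qvel': array([ 0.002, -0.003, -0.   , -0.003,  0.   , -0.   , -0.001]), 'tau': array([ 4.0000e-03, -5.9776e+01,  1.6130e+00, -2.8196e+01,  1.3000e-02,
        5.0000e-03,  0.0000e+00]), 'tcp_pos': array([0.258, 0.623, 0.241]), 'orientation': array([-6.110e-01, -3.081e+00,  3.000e-03]), 'contact_force': array([ 0.077, -0.564,  0.476]), 'moment': array([0.006, 0.006, 0.029]), 'grip_width': np.float64(0.086)}
(array([1.09822005, 0.64600605, 0.94251427]), array([-0.45910788, -0.49572762, -0.73720695])) [368.09197261   0.         254.56263847]
(array([0.52426092, 0.10049306, 1.29928167]), array([ 0.04706171, -0.02576576, -0.99855962])) [489.26140615   0.         248.18712817]
```

View pics/s1.png

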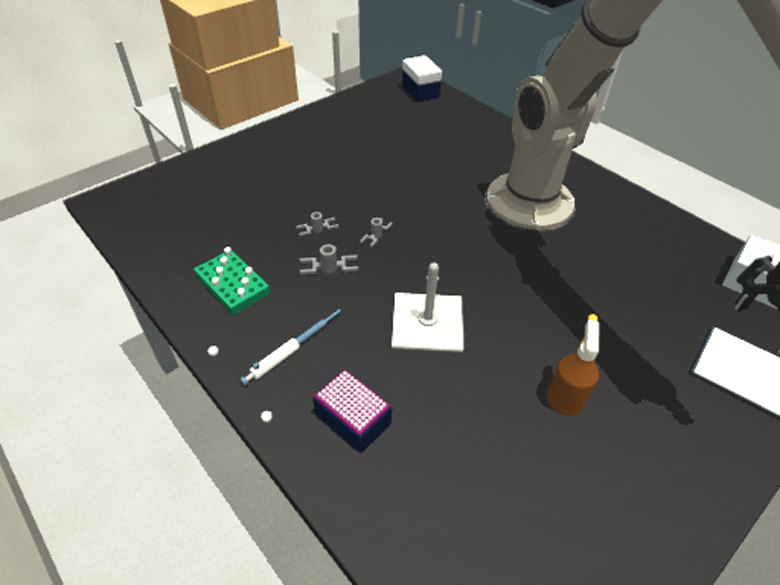

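View pics/t1.png

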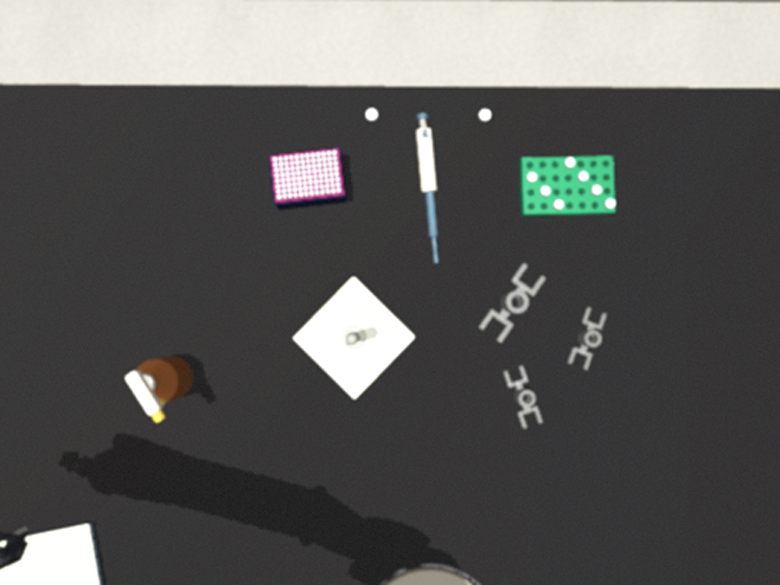

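Scene view: the largest holder has its collar at about (328,258), and the post tip is at (433,265). In the top view the collar is at (517,300), and the stand is centred at (353,338). Next I'll enlarge these.

```bash
python3 - <<'E'
from h import *
s=load('scene0')['pixels'];t=load('top0')['pixels']
def c(i,x,y,w,h): return cv2.resize(i[y:y+h,x:x+w],(400,300),interpolation=cv2.INTER_CUBIC)
# crops 64x48 -> scale 6.25
im=np.vstack([np.hstack([c(s,184,145,64,48),c(s,252,165,64,48)]),np.hstack([c(t,308,170,64,48),c(t,200,197,64,48)])])
cv2.imwrite('pics/crop.png',cv2.cvtColor(im,cv2.COLOR_RGB2BGR))
E
```

```text
(no output)
```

View pics/crop.png

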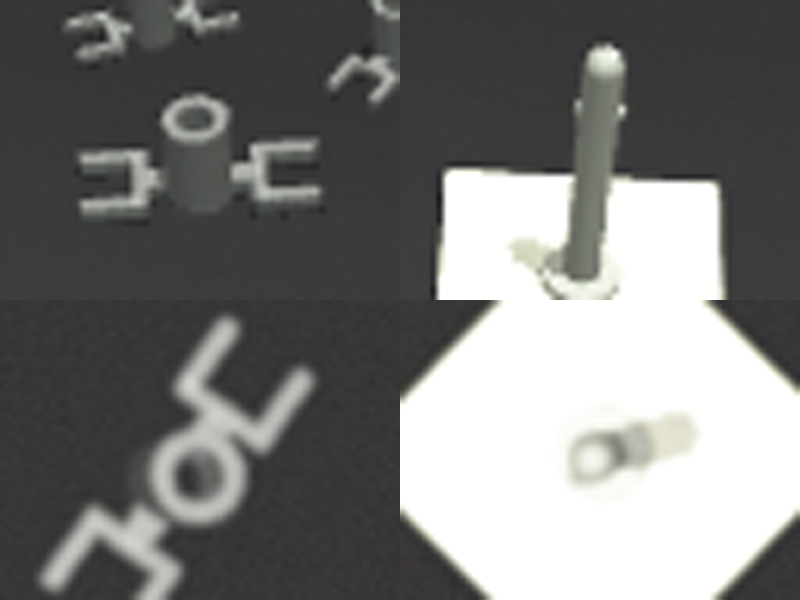

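The crops show the collar top rim centre at (196,118) in scene and (197,474) in top. The post nose is at (605,45) in scene and (594,457) in top. The balls are at (579,107) and (622,112).

```bash
python3 - <<'E'
from h import *
from scipy.spatial.transform import Rotation as Ro
s=load('scene0');t=load('top0')
g=lambda x,y,X,Y:((x+.5)/6.25-.5+X,(y+.5)/6.25-.5+Y)
ct,e=tri([ray(s,*g(196,118,184,145)),ray(t,*g(197,174,308,170))]);print('collar top',ct,e)
pt,e=tri([ray(s,*g(205,47,252,165)),ray(t,*g(194,157,200,197))]);print('post tip',pt,e)
b=g(200,110,252,165)
for z in np.arange(.12,.17,.005): print(round(z,3),proj(s,[pt[0],pt[1],z])-b)
a=atz(t,*g(270,48,308,170),.014); a2=np.array(a); print('fork end',a,np.linalg.norm((a-ct)[:2]),'yaw',np.degrees(np.arctan2(*(a-ct)[1::-1])))
f1=atz(t,*g(232,22,308,170),.014);f2=atz(t,*g(308,75,308,170),.014);print(np.linalg.norm(f1-f2))
# plate diag corners yaw
k=512/780
c=np.array([atz(t,x*k,y*k,.012) for x,y in((353,276),(415,337),(353,399),(292,338))]);print('plate',c.mean(0),c)
# nose/TCP frame
o=r.get_obs();R=Ro.from_rotvec(o['orientation']).as_matrix();print('R',R.round(3),o['tcp_pos'])
w=grab('wrist','w0');print(w['camera_matrix'],R.T@(ray(w,256,192,1)[0]-o['tcp_pos']),R.T@ray(w,256,192,1)[1])
E
```

```text
collar top [ 0.56897409 -0.14220965  0.05941557] [np.float64(0.5723594704153612), np.float64(0.5723594704154797)]
post tip [0.50894786 0.12955376 0.18331206] [np.float64(0.2515703467996569), np.float64(0.2515703467995907)]
0.12 [-0.92620429  4.62830603]
0.125 [-0.80154838  3.51049061]
0.13 [-0.67607645  2.38535777]
0.135 [-0.54978046  1.25283542]
0.14 [-0.42265227  0.11285054]
0.145 [-0.29468362 -1.0346709 ]
0.15 [-0.16586615 -2.18980387]
0.155 [-0.03619139 -3.35262435]
0.16 [ 0.09434925 -4.52320935]
0.165 [ 0.22576446 -5.70163689]
0.17 [ 0.35806308 -6.88798606]
fork end [ 0.62435772 -0.18292122  0.014     ] 0.06873702786050603 yaw -36.31897881924361
0.03898043961714572
plate [0.50748967 0.13046299 0.012     ] [[0.61336926 0.13134833 0.012     ]
 [0.50825951 0.02412068 0.012     ]
 [0.40214145 0.130531   0.012     ]
 [0.50618845 0.23585197 0.012     ]]
R [[-0.924  0.382 -0.001]
 [ 0.382  0.924 -0.002]
 [-0.    -0.002 -1.   ]] [0.2575494  0.62336116 0.24142205]
[[297.31863964   0.         258.23033906]
 [  0.         297.31863964 188.44754388]
 [  0.           0.           1.        ]] [ 0.06947341  0.00063388 -0.13225288] [-0.2815823  -0.00712758  0.95951061]
```

{"op": "send_rows", "data": {
  "deltas": [
    [1, -0.2, -0.2, -0.2, 0, 0, 0],
    [1, -0.4, -0.4, -0.3, 0, 0, 0],
    [1, -0.6, -0.6, -0.3, 0, 0, 0],
    [1, -0.8, -0.8, -0.3, 0, 0, 0],
    [1, -0.97, -0.98, -0.3, 0, 0, 0]
  ]
}}

```text
clock: 0.57
tcp_pos: [0.3333, 0.4395, 0.2876]
orientation: [0.611, 3.081, 0.001]
contact_force: [1.1, 0.0, 0.7]
grip_width: 0.085
```

{"op": "send_rows", "data": {
  "deltas": [
    [1, -0.2, -0.2, 0, 0, 0, 0],
    [1, -0.4, -0.4, 0, 0, 0, 0],
    [1, -0.6, -0.6, 0, 0, 0, 0],
    [1, -0.8, -0.8, 0, 0, 0, 0],
    [1, -0.97, -0.98, 0, 0, 0, 0]
  ]
}}

```text
clock: 0.98
tcp_pos: [0.4114, 0.2475, 0.2872]
orientation: [0.612, 3.081, 0.0]
contact_force: [2.0, 0.5, 0.2]
grip_width: 0.0854
```

{"op": "send_rows", "data": {
  "deltas": [
    [1, -0.2, -0.2, 0, 0, 0, 0],
    [1, -0.4, -0.4, 0, 0, 0, 0],
    [1, -0.6, -0.6, 0, 0, 0, 0],
    [1, -0.8, -0.8, 0, 0, 0, 0],
    [1, -0.97, -0.98, 0, 0, 0, 0]
  ]
}}

```text
clock: 1.4
tcp_pos: [0.4896, 0.0562, 0.2874]
orientation: [0.612, 3.081, 0.0]
contact_force: [0.0, 0.3, -0.1]
grip_width: 0.0851
```

{"op": "send_rows", "data": {
  "deltas": [
    [1, -0.2, -0.2, 0, 0, 0, 0],
    [1, -0.4, -0.4, 0.1, 0, 0, 0],
    [1, -0.6, -0.6, 0.2, 0, 0, 0.03],
    [1, -0.8, -0.8, 0.3, 0, 0, 0.06],
    [1, -0.97, -0.98, 0.4, 0, 0, 0.077],
    [1, -0.97, -0.98, 0.5, 0, 0, 0.077],
    [1, -0.97, -0.98, 0.5, 0, 0, 0.077]
  ]
}}

```text
clock: 1.98
tcp_pos: [0.5658, -0.1366, 0.2088]
orientation: [-0.986, -2.978, 0.006]
contact_force: [-0.7, 0.6, 0.1]
grip_width: 0.0852
```

```bash
python3 - <<'E'
from h import *
from scipy.spatial.transform import Rotation as Ro
o=r.get_obs();R=Ro.from_rotvec(o['orientation']).as_matrix();print('R',R.round(3),o['tcp_pos'],o['clock'],o['joints'],o['contact_force'])
w=grab('wrist','w1');cv2.imwrite('pics/w1b.png',cv2.resize(cv2.cvtColor(w['pixels'],cv2.COLOR_RGB2BGR),(768,576),interpolation=cv2.INTER_CUBIC))
print(proj(w,[.569,-.1422,.058],1)*1.5)
E
```

```text
R [[-0.802  0.597 -0.005]
 [ 0.597  0.802 -0.002]
 [ 0.003 -0.005 -1.   ]] [ 0.56583419 -0.13662985  0.20882125] 1.9833 [-0.26997039  0.39343333  0.51522814  1.84146825 -0.2272643   0.97069631
  1.27410774] [-0.74535169  0.62021117  0.13548106]
[383.86020683 277.66862136]
```

View pics/w1b.png

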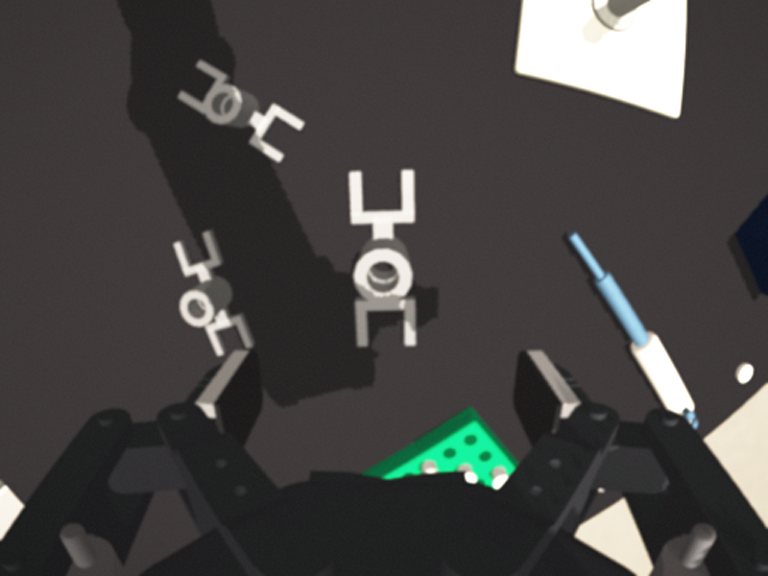

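The collar shows at (383,274), against (384,278) predicted. The forks run vertically in the image, so the yaw is right. Descending.

{"op": "send_rows", "data": {
  "deltas": [
    [1, -0.03, -0.017, 0.2, 0, 0, 0],
    [1, -0.03, -0.017, 0.4, 0, 0, 0],
    [1, -0.03, -0.017, 0.6, 0, 0, 0],
    [1, -0.03, -0.017, 0.75, 0, 0, 0],
    [1, -0.03, -0.017, 0.85, 0, 0, 0],
    [1, -0.03, -0.017, 0.95, 0, 0, 0],
    [1, -0.03, -0.017, 1, 0, 0, 0],
    [1, -0.03, -0.017, 1, 0, 0, 0],
    [1, -0.03, -0.017, 1, 0, 0, 0]
  ]
}}

```text
clock: 2.78
tcp_pos: [0.5702, -0.1369, 0.063]
orientation: [0.977, 2.985, 0.001]
contact_force: [-0.0, -0.1, 0.4]
grip_width: 0.0857
```

```bash
python3 - <<'E'
from h import *
o=r.get_obs();print(o['tcp_pos'],o['orientation'],o['contact_force'])
w=grab('wrist','w2');cv2.imwrite('pics/w2b.png',cv2.cvtColor(w['pixels'],cv2.COLOR_RGB2BGR))
E
```

```text
[ 0.57023344 -0.13685106  0.06297939] [9.76858907e-01 2.98539857e+00 1.04978014e-03] [-0.04952931 -0.12687775  0.36690313]
```

View pics/w2b.png

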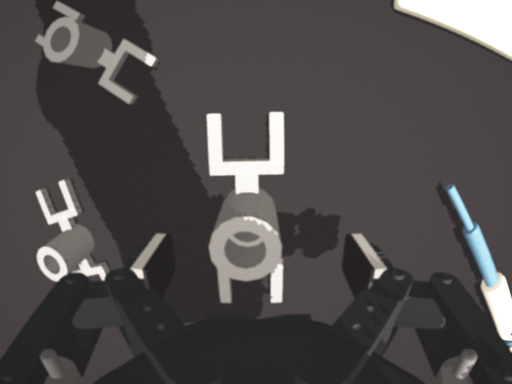

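```bash
python3 - <<'E'
from h import *
from scipy.spatial.transform import Rotation as Ro
o=r.get_obs();R=Ro.from_rotvec(o['orientation']).as_matrix()
w=load('w2');p=atz(w,245,246,.058,1);w1=load('w1')
for q in(p,atz(w1,383/1.5,274/1.5,.058,1),tri([ray(w,245,246,1),ray(w1,383/1.5,274/1.5,1)])[0]): print(q,R.T@(q-o['tcp_pos']))
a=atz(w,246,112,.014,1);print(np.degrees(np.arctan2(*(a-p)[1::-1])),np.degrees(np.arctan2(R[1,0],R[0,0])))
E
```

```text
[ 0.56616908 -0.14172013  0.058     ] [ 0.00089251 -0.00626769  0.0053901 ]
[ 0.56666944 -0.14116484  0.058     ] [ 0.00081747 -0.00552401  0.00539105]
[ 0.56639085 -0.14141772  0.05810074] [ 0.00089242 -0.00589257  0.0052898 ]
144.24764699475168 143.74092127822948
```

{"op": "send_rows", "data": {
  "deltas": [
    [1, 0.006, -0.04, 0, 0, 0, 0],
    [1, 0.006, -0.04, 0.06, 0, 0, 0],
    [1, 0.006, -0.04, 0.12, 0, 0, 0],
    [1, 0.006, -0.04, 0.167, 0, 0, 0],
    [1, 0.006, -0.04, 0.167, 0, 0, 0],
    [1, 0.006, -0.04, 0.167, 0, 0, 0]
  ]
}}

```text
clock: 3.33
tcp_pos: [0.5649, -0.1419, 0.0363]
orientation: [-0.978, -2.984, 0.0]
contact_force: [-0.1, 1.0, 0.5]
grip_width: 0.0852
```

{"op": "send_rows", "data": {
  "deltas": [
    [0.4, 0, 0, 0, 0, 0, 0],
    [0.3, 0, 0, 0, 0, 0, 0],
    [0.3, 0, 0, 0, 0, 0, 0],
    [0.3, 0, 0, 0, 0, 0, 0],
    [0.3, 0, 0, 0, 0, 0, 0],
    [0.3, 0, 0, 0, 0, 0, 0],
    [0.3, 0, 0, 0, 0, 0, 0],
    [0.3, 0, 0, 0, 0, 0, 0],
    [0.3, 0, 0, 0, 0, 0, 0],
    [0.3, 0, 0, 0, 0, 0, 0]
  ],
  "squeeze": 60
}}

```text
clock: 4.17
tcp_pos: [0.5659, -0.1422, 0.0377]
orientation: [0.979, 2.984, 0.0]
contact_force: [-0.7, -0.5, 6.0]
grip_width: 0.037
```

Gripped at 37 mm, which fits the collar. Lifting.

{"op": "send_rows", "data": {
  "deltas": [
    [0.3, 0, 0, -0.05, 0, 0, 0],
    [0.3, 0, 0, -0.15, 0, 0, 0],
    [0.3, 0, 0, -0.3, 0, 0, 0],
    [0.3, 0, 0, -0.5, 0, 0, 0],
    [0.3, 0, 0, -0.7, 0, 0, 0],
    [0.3, 0, 0, -0.9, 0, 0, 0],
    [0.3, 0, 0, -1, 0, 0, 0],
    [0.3, 0, 0, -1, 0, 0, 0]
  ]
}}

```text
clock: 4.83
tcp_pos: [0.5673, -0.1425, 0.191]
orientation: [0.977, 2.979, 0.003]
contact_force: [1.1, -0.4, -1.9]
grip_width: 0.037
```

{"op": "send_rows", "data": {
  "deltas": [
    [0.3, 0, 0, -0.2, 0, 0, 0],
    [0.3, 0, 0, -0.4, 0, 0, 0],
    [0.3, 0, 0, -0.5, 0, 0, 0],
    [0.3, 0, 0, -0.5, 0, 0, 0],
    [0.3, 0, 0, -0.5, 0, 0, 0],
    [0.3, 0, 0, -0.5, 0, 0, 0]
  ]
}}

```text
clock: 5.33
tcp_pos: [0.5643, -0.1415, 0.2602]
orientation: [-0.977, -2.982, 0.001]
contact_force: [0.3, 0.4, -2.4]
grip_width: 0.037
```

```bash
python3 - <<'E'
from h import *
from scipy.spatial.transform import Rotation as Ro
o=r.get_obs();R=Ro.from_rotvec(o['orientation']).as_matrix();print(R.round(4),o['tcp_pos'],o['joints'],o['contact_force'],o['moment'],o['grip_width'])
print((R.T@(np.array([.509,.1296,.25])-o['tcp_pos']))/.15)
E
```

```text
[[-8.060e-01  5.919e-01 -3.300e-03]
 [ 5.919e-01  8.060e-01  5.000e-04]
 [ 2.900e-03 -1.500e-03 -1.000e+00]] [ 0.56433353 -0.1414682   0.2601519 ] [-0.28551785  0.3363782   0.54082431  1.79044509 -0.19457154  1.07129939
  1.26222748] [ 0.30549996  0.42733823 -2.36868502] [ 0.02602976  0.02975504 -0.00243913] 0.037044292917309665
[1.36680823 1.23826588 0.06986315]
```

{"op": "send_rows", "data": {
  "deltas": [
    [0.3, 0.1, 0.1, 0, 0, 0, 0],
    [0.3, 0.25, 0.23, 0, 0, 0, 0],
    [0.3, 0.4, 0.37, 0, 0, 0, 0],
    [0.3, 0.55, 0.5, 0, 0, 0, 0],
    [0.3, 0.7, 0.63, 0, 0, 0, 0]
  ]
}}

```text
clock: 5.75
tcp_pos: [0.5352, -0.0023, 0.2601]
orientation: [-0.978, -2.982, 0.003]
contact_force: [0.9, -0.2, -1.6]
grip_width: 0.0366
```

{"op": "send_rows", "data": {
  "deltas": [
    [0.3, 0.15, 0.14, 0, 0, 0, 0],
    [0.3, 0.3, 0.27, 0, 0, 0, 0],
    [0.3, 0.45, 0.42, 0, 0, 0, 0],
    [0.3, 0.58, 0.53, 0, 0, 0, 0],
    [0.3, 0.64, 0.59, 0, 0, 0, 0],
    [0.3, 0.667, 0.608, 0, 0, 0, 0],
    [0.3, 0.667, 0.608, 0, 0, 0, 0],
    [0.3, 0.667, 0.608, 0, 0, 0, 0],
    [0.3, 0.667, 0.608, 0, 0, 0, 0]
  ]
}}

```text
clock: 6.5
tcp_pos: [0.5103, 0.1272, 0.2617]
orientation: [-0.982, -2.984, 0.002]
contact_force: [1.5, -0.6, -1.4]
grip_width: 0.0372
```

```bash
python3 - <<'E'
from h import *
from scipy.spatial.transform import Rotation as Ro
o=r.get_obs();R=Ro.from_rotvec(o['orientation']).as_matrix();print(R.round(4),o['tcp_pos'],o['joints'],o['contact_force'],o['grip_width'])
s=grab('scene','s3');t=grab('top','t3');w=grab('wrist','w3')
c=lambda i,x,y,w,h:cv2.resize(i['pixels'][y:y+h,x:x+w],(400,300),interpolation=cv2.INTER_CUBIC)
u,v=proj(s,[.509,.13,.2]).astype(int);print(u,v,proj(t,[.509,.13,.2]))
a,b=proj(t,[.509,.13,.2]).astype(int)
im=np.vstack([np.hstack([c(s,u-48,v-40,96,72),c(t,a-48,b-36,96,72)]),np.hstack([c(w,0,0,512,384),c(w,176,160,160,120)])])
print(u-48,v-40,a-48,b-36)
cv2.imwrite('pics/m3.png',cv2.cvtColor(im,cv2.COLOR_RGB2BGR))
E
```

```text
[[-8.044e-01  5.941e-01 -7.000e-04]
 [ 5.941e-01  8.044e-01 -1.000e-03]
 [-0.000e+00 -1.200e-03 -1.000e+00]] [0.51026891 0.12723    0.2616649 ] [-0.72294263  0.21756625  0.42230421  1.90986564 -0.10215721  1.03605802
  0.67741542] [ 1.48092188 -0.55645358 -1.37272174] 0.03718348782678862
284 168 [230.14476736 221.85372856]
236 128 182 185
```

View pics/m3.png

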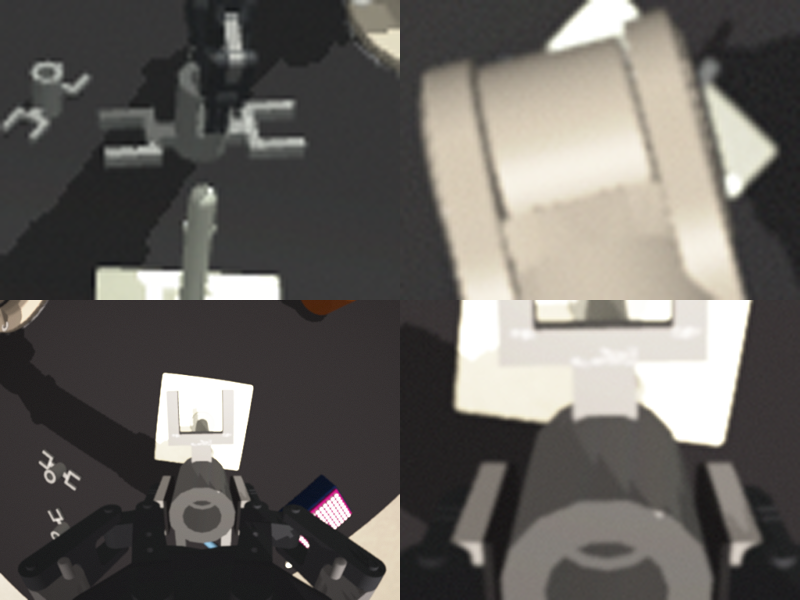

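Scene crop: the collar hangs above the post, bottom centre about (200,160) against the nose at (204,188), so it is close. For a precise offset I'll back off along tool −x and see the post tip in the wrist camera.

{"op": "send_rows", "data": {
  "deltas": [
    [0.3, -0.2, 0, 0, 0, 0, 0],
    [0.3, -0.4, 0, 0, 0, 0, 0],
    [0.3, -0.6, 0, 0, 0, 0, 0],
    [0.3, -0.8, 0, 0, 0, 0, 0],
    [0.3, -0.8, 0, 0, 0, 0, 0],
    [0.3, -0.8, 0, 0, 0, 0, 0],
    [0.3, -0.8, 0, 0, 0, 0, 0],
    [0.3, -0.8, 0, 0, 0, 0, 0]
  ]
}}

```text
clock: 7.32
tcp_pos: [0.6062, 0.0587, 0.262]
orientation: [-0.977, -2.985, -0.0]
contact_force: [-0.3, -0.3, -1.4]
grip_width: 0.0369
```

```bash
python3 - <<'E'
from h import *
for i in range(4):
    o=r.get_obs();print(o['clock'],o['tcp_pos'],o['orientation'],o['contact_force']); w=grab('wrist','w4')
p=proj(w,[.509,.1296,.18],1);print(p,ray(w,256,192,1)[0]);u,v=p.astype(int)
c=cv2.resize(w['pixels'][0:132,168:344],(800,600),interpolation=cv2.INTER_CUBIC)
cv2.imwrite('pics/w4b.png',cv2.cvtColor(c,cv2.COLOR_RGB2BGR))
E
```

```text
7.3167 [0.60619265 0.05869269 0.26199083] [-9.77294945e-01 -2.98471027e+00 -4.74629032e-04] [-0.27449177 -0.28149174 -1.35558147]
7.3667 [0.60618927 0.05891518 0.26212755] [-9.76692317e-01 -2.98510954e+00 -7.62419321e-04] [-0.24041737 -0.34751986 -1.69178182]
7.4167 [0.60624821 0.05893157 0.26222231] [-9.76566395e-01 -2.98536033e+00 -7.80831124e-04] [-0.4207353   0.08662949 -1.84808545]
7.4667 [0.60637969 0.05890224 0.26232841] [-9.76701101e-01 -2.98560251e+00 -9.33433343e-04] [-0.30002793 -0.08317411 -1.37447697]
[256.90273746  38.17094811] [0.55048554 0.10026836 0.39459435]
```

View pics/w4b.png

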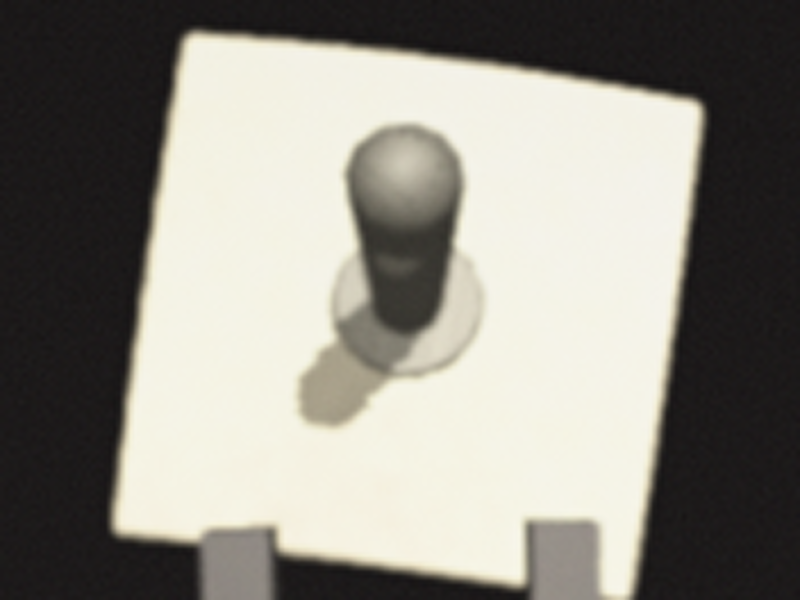

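The post shoulder circle (z≈0.170) is centred at (405,183) in the crop. The fork ends are at (237,525) and (562,520).

```bash
python3 - <<'E'
from h import *
from scipy.spatial.transform import Rotation as Ro
o=r.get_obs();R=Ro.from_rotvec(o['orientation']).as_matrix();T=o['tcp_pos']
w=load('w4');k=4.545
g=lambda x,y:((x+.5)/k-.5+168,(y+.5)/k-.5)
P=atz(w,*g(405,183),.170,1);C=atz(w,258.5,275,T[2]+.020,1)
B=atz(w,*g(407,303),.020,1);print('boss',B)
F=[atz(w,*g(*q),T[2]-.038+.014,1) for q in((237,528),(562,521))]
f=lambda p:(R.T@(p-T)*1000).round(1)
print('post',P,f(P),'collar',C,f(C),'forks',[f(x) for x in F],f(sum(F)/2))
E
```

```text
boss [0.50785643 0.13005668 0.02      ]
post [0.5080808  0.13005543 0.17      ] [121.5  -0.7  92.4] collar [0.60788307 0.05845149 0.28235027] [ -1.3   0.6 -20. ] forks [array([ 65.4, -19.7,  24. ]), array([66.2, 17.7, 24. ])] [65.8 -1.  24. ]
```

{"op": "send_rows", "data": {
  "deltas": [
    [0.3, 0.2, 0, 0, 0, 0, 0],
    [0.3, 0.4, 0, 0, 0, 0, 0],
    [0.3, 0.6, 0, 0, 0, 0, 0],
    [0.3, 0.75, -0.005, 0, 0, 0, 0],
    [0.3, 0.82, -0.005, 0, 0, 0, 0],
    [0.3, 0.82, -0.005, 0, 0, 0, 0],
    [0.3, 0.82, -0.005, 0.1, 0, 0, 0],
    [0.3, 0.82, -0.005, 0.2, 0, 0, 0],
    [0.3, 0.82, -0.005, 0.26, 0, 0, 0],
    [0.3, 0.82, -0.005, 0.26, 0, 0, 0],
    [0.3, 0.82, -0.005, 0.26, 0, 0, 0]
  ]
}}

```text
clock: 8.43
tcp_pos: [0.5078, 0.1295, 0.2231]
orientation: [-0.981, -2.984, 0.001]
contact_force: [-0.2, 0.0, -1.1]
grip_width: 0.037
```

{"op": "send_rows", "data": {
  "deltas": [
    [0.3, 0, 0, 0.03, 0, 0, 0],
    [0.3, 0, 0, 0.06, 0, 0, 0],
    [0.3, 0, 0, 0.09, 0, 0, 0],
    [0.3, 0, 0, 0.1, 0, 0, 0],
    [0.3, 0, 0, 0.1, 0, 0, 0]
  ]
}}

```text
clock: 8.85
tcp_pos: [0.5067, 0.1305, 0.2076]
orientation: [-0.978, -2.984, 0.001]
contact_force: [-0.8, -0.5, -2.4]
grip_width: 0.0367
```

{"op": "send_rows", "data": {
  "deltas": [
    [0.3, 0, 0, 0.03, 0, 0, 0],
    [0.3, 0, 0, 0.06, 0, 0, 0],
    [0.3, 0, 0, 0.08, 0, 0, 0],
    [0.3, 0, 0, 0.1, 0, 0, 0],
    [0.3, 0, 0, 0.1, 0, 0, 0]
  ]
}}

```text
clock: 9.27
tcp_pos: [0.5065, 0.1307, 0.1923]
orientation: [-0.977, -2.984, 0.001]
contact_force: [-3.2, 2.8, -3.3]
grip_width: 0.0371
```

```bash
python3 - <<'E'
from h import *
o=r.get_obs();print(o['tcp_pos'],o['contact_force'],o['moment'])
s=grab('scene','s5')
u,v=proj(s,[.508,.13,.16]).astype(int)
im=cv2.resize(s['pixels'][v-36:v+36,u-48:u+48],(800,600),interpolation=cv2.INTER_CUBIC)
cv2.imwrite('pics/s5b.png',cv2.cvtColor(im,cv2.COLOR_RGB2BGR))
E
```

```text
[0.50653551 0.13069007 0.19225273] [-3.16465662  2.84526148 -3.27307113] [0.8949034  0.8396384  0.02715505]
```

View pics/s5b.png

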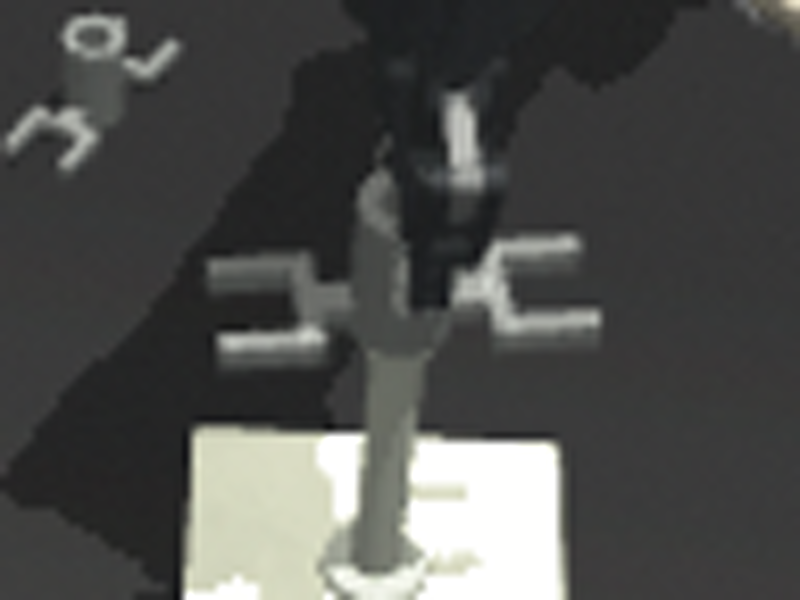

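The collar is sleeved over the post. A lateral force of about 4 N along tool +x says to shift slightly that way.

{"op": "send_rows", "data": {
  "deltas": [
    [0.3, 0.005, 0, 0, 0, 0, 0],
    [0.3, 0.005, 0, 0, 0, 0, 0],
    [0.3, 0.005, 0, 0, 0, 0, 0]
  ]
}}

```text
clock: 9.57
tcp_pos: [0.5064, 0.1307, 0.1929]
orientation: [-0.979, -2.985, 0.001]
contact_force: [-3.3, 3.4, -3.9]
grip_width: 0.0369
```

```bash
python3 - <<'E'
from h import *
o=r.get_obs();print(o['tcp_pos'],o['contact_force'],o['moment'],o['orientation'])
E
```

```text
[0.50644913 0.13065676 0.19294036] [-3.31604467  3.36693491 -3.86235202] [0.58874912 0.8123811  0.01494417] [-9.78567025e-01 -2.98473912e+00  5.60100546e-04]
```

{"op": "send_rows", "data": {
  "deltas": [
    [0.3, 0.007, 0, 0, 0, 0, 0],
    [0.3, 0.013, 0, 0, 0, 0, 0],
    [0.3, 0.013, 0, 0, 0, 0, 0],
    [0.3, 0.013, 0, 0, 0, 0, 0]
  ]
}}

```text
clock: 9.9
tcp_pos: [0.5061, 0.1314, 0.1937]
orientation: [0.979, 2.983, 0.001]
contact_force: [-0.2, -0.6, -0.7]
grip_width: 0.037
```

Lateral force gone. Descending gently.

{"op": "send_rows", "data": {
  "deltas": [
    [0.3, 0, 0, 0.015, 0, 0, 0],
    [0.3, 0, 0, 0.03, 0, 0, 0],
    [0.3, 0, 0, 0.045, 0, 0, 0],
    [0.3, 0, 0, 0.06, 0, 0, 0],
    [0.3, 0, 0, 0.06, 0, 0, 0]
  ]
}}

```text
clock: 10.32
tcp_pos: [0.5049, 0.1317, 0.1836]
orientation: [-0.979, -2.985, 0.001]
contact_force: [0.0, 0.8, -1.7]
grip_width: 0.0369
```

{"op": "send_rows", "data": {
  "deltas": [
    [0.3, 0, 0, 0.01, 0, 0, 0],
    [0.3, 0, 0, 0.02, 0, 0, 0],
    [0.3, 0, 0, 0.02, 0, 0, 0]
  ]
}}

```text
clock: 10.57
tcp_pos: [0.5051, 0.1318, 0.1809]
orientation: [-0.979, -2.985, 0.0]
contact_force: [0.1, 0.7, -1.8]
grip_width: 0.0371
```

{"op": "send_rows", "data": {
  "deltas": [
    [0.3, 0, 0, 0.01, 0, 0, 0],
    [0.3, 0, 0, 0.02, 0, 0, 0],
    [0.3, 0, 0, 0.02, 0, 0, 0]
  ]
}}

```text
clock: 10.82
tcp_pos: [0.5058, 0.1318, 0.1787]
orientation: [0.979, 2.984, 0.001]
contact_force: [-0.4, -0.5, 2.8]
grip_width: 0.0372
```

First touch of the balls at TCP z ≈ 0.180.

{"op": "send_rows", "data": {
  "deltas": [
    [0.3, 0, 0, 0.005, 0, 0, 0],
    [0.3, 0, 0, 0.01, 0, 0, 0],
    [0.3, 0, 0, 0.01, 0, 0, 0]
  ]
}}

```text
clock: 11.07
tcp_pos: [0.5057, 0.1319, 0.1771]
orientation: [0.979, 2.984, 0.001]
contact_force: [1.5, 0.0, 1.1]
grip_width: 0.0366
```

{"op": "send_rows", "data": {
  "deltas": [
    [0.3, 0, 0, 0.005, 0, 0, 0],
    [0.3, 0, 0, 0.01, 0, 0, 0],
    [0.3, 0, 0, 0.01, 0, 0, 0]
  ]
}}

```text
clock: 11.32
tcp_pos: [0.5052, 0.1318, 0.1749]
orientation: [0.979, 2.985, 0.0]
contact_force: [0.7, 0.2, -1.4]
grip_width: 0.037
```

{"op": "send_rows", "data": {
  "deltas": [
    [0.3, 0, 0, 0.005, 0, 0, 0],
    [0.3, 0, 0, 0.01, 0, 0, 0],
    [0.3, 0, 0, 0.01, 0, 0, 0]
  ]
}}

```text
clock: 11.57
tcp_pos: [0.5051, 0.1318, 0.1734]
orientation: [-0.979, -2.985, 0.0]
contact_force: [1.2, 0.0, -2.4]
grip_width: 0.0369
```

Past the lip's ball resistance and gliding now. On to about z 0.155, then slow.

{"op": "send_rows", "data": {
  "deltas": [
    [0.3, 0, 0, 0.015, 0, 0, 0],
    [0.3, 0, 0, 0.03, 0, 0, 0],
    [0.3, 0, 0, 0.045, 0, 0, 0],
    [0.3, 0, 0, 0.06, 0, 0, 0],
    [0.3, 0, 0, 0.075, 0, 0, 0],
    [0.3, 0, 0, 0.09, 0, 0, 0],
    [0.3, 0, 0, 0.1, 0, 0, 0],
    [0.3, 0, 0, 0.1, 0, 0, 0]
  ]
}}

```text
clock: 12.23
tcp_pos: [0.5048, 0.1318, 0.158]
orientation: [-0.979, -2.985, 0.001]
contact_force: [1.6, -0.1, -3.6]
grip_width: 0.037
```

{"op": "send_rows", "data": {
  "deltas": [
    [0.3, 0, 0, 0.007, 0, 0, 0],
    [0.3, 0, 0, 0.014, 0, 0, 0],
    [0.3, 0, 0, 0.014, 0, 0, 0]
  ]
}}

```text
clock: 12.48
tcp_pos: [0.505, 0.1318, 0.1562]
orientation: [-0.979, -2.985, 0.0]
contact_force: [1.9, -0.4, -2.2]
grip_width: 0.0367
```

{"op": "send_rows", "data": {
  "deltas": [
    [0.3, 0, 0, 0.007, 0, 0, 0],
    [0.3, 0, 0, 0.007, 0, 0, 0],
    [0.3, 0, 0, 0.007, 0, 0, 0]
  ]
}}

```text
clock: 12.73
tcp_pos: [0.505, 0.1319, 0.1553]
orientation: [-0.979, -2.985, 0.0]
contact_force: [1.3, -0.2, -2.1]
grip_width: 0.0367
```

{"op": "send_rows", "data": {
  "deltas": [
    [0.3, 0, 0, 0.006, 0, 0, 0],
    [0.3, 0, 0, 0.012, 0, 0, 0],
    [0.3, 0, 0, 0.012, 0, 0, 0]
  ]
}}

```text
clock: 12.98
tcp_pos: [0.5051, 0.1319, 0.1536]
orientation: [-0.979, -2.985, -0.0]
contact_force: [2.4, 0.2, -2.8]
grip_width: 0.0368
```

{"op": "send_rows", "data": {
  "deltas": [
    [0.3, 0, 0, 0.006, 0, 0, 0],
    [0.3, 0, 0, 0.006, 0, 0, 0]
  ]
}}

```text
clock: 13.15
tcp_pos: [0.5051, 0.1319, 0.1526]
orientation: [-0.979, -2.985, 0.0]
contact_force: [1.3, 0.6, -3.2]
grip_width: 0.0368
```

{"op": "send_rows", "data": {
  "deltas": [
    [0.3, 0, 0, 0.006, 0, 0, 0],
    [0.3, 0, 0, 0.006, 0, 0, 0]
  ]
}}

```text
clock: 13.32
tcp_pos: [0.505, 0.1318, 0.1516]
orientation: [-0.979, -2.985, 0.0]
contact_force: [1.5, 0.0, -2.8]
grip_width: 0.037
```

{"op": "send_rows", "data": {
  "deltas": [
    [0.3, 0, 0, 0.006, 0, 0, 0],
    [0.3, 0, 0, 0.006, 0, 0, 0]
  ]
}}

```text
clock: 13.48
tcp_pos: [0.5049, 0.1318, 0.1506]
orientation: [-0.979, -2.985, 0.001]
contact_force: [2.8, 1.0, -6.5]
grip_width: 0.037
```

{"op": "send_rows", "data": {
  "deltas": [
    [0.3, 0, 0, 0.006, 0, 0, 0],
    [0.3, 0, 0, 0.006, 0, 0, 0]
  ]
}}

```text
clock: 13.65
tcp_pos: [0.505, 0.1316, 0.1496]
orientation: [-0.979, -2.985, 0.001]
contact_force: [3.5, -0.5, -8.4]
grip_width: 0.037
```

The click pull has begun (Fz about −8 N). I'll follow it until the pull vanishes.

{"op": "send_rows", "data": {
  "deltas": [
    [0.3, 0, 0, 0.006, 0, 0, 0],
    [0.3, 0, 0, 0.006, 0, 0, 0]
  ]
}}

```text
clock: 13.82
tcp_pos: [0.505, 0.1315, 0.1488]
orientation: [-0.979, -2.985, 0.001]
contact_force: [1.0, -0.8, -7.8]
grip_width: 0.0371
```

{"op": "send_rows", "data": {
  "deltas": [
    [0.3, 0, 0, 0.006, 0, 0, 0],
    [0.3, 0, 0, 0.006, 0, 0, 0]
  ]
}}

```text
clock: 13.98
tcp_pos: [0.5051, 0.1317, 0.1483]
orientation: [-0.979, -2.985, 0.0]
contact_force: [1.3, -0.9, -4.3]
grip_width: 0.0371
```

{"op": "send_rows", "data": {
  "deltas": [
    [0.3, 0, 0, 0.006, 0, 0, 0],
    [0.3, 0, 0, 0.006, 0, 0, 0]
  ]
}}

```text
clock: 14.15
tcp_pos: [0.5051, 0.1321, 0.1475]
orientation: [-0.978, -2.985, -0.001]
contact_force: [-0.2, -0.1, -2.3]
grip_width: 0.0372
```

{"op": "send_rows", "data": {
  "deltas": [
    [0.3, 0, 0, 0, 0, 0, 0],
    [0.3, 0, 0, 0, 0, 0, 0],
    [0.3, 0, 0, 0, 0, 0, 0]
  ]
}}

```text
clock: 14.4
tcp_pos: [0.5052, 0.132, 0.1475]
orientation: [-0.979, -2.985, -0.0]
contact_force: [0.4, 0.2, -1.9]
grip_width: 0.0372
```

Force is back to baseline, so the balls are seated. Releasing and withdrawing straight up.

{"op": "send_rows", "data": {
  "deltas": [
    [0.6, 0, 0, 0, 0, 0, 0],
    [0.8, 0, 0, 0, 0, 0, 0],
    [0.8, 0, 0, 0, 0, 0, 0],
    [0.8, 0, 0, 0, 0, 0, 0],
    [0.8, 0, 0, 0, 0, 0, 0],
    [0.8, 0, 0, 0, 0, 0, 0]
  ]
}}

```text
clock: 14.9
tcp_pos: [0.5052, 0.1319, 0.1475]
orientation: [0.979, 2.985, 0.0]
contact_force: [-0.2, 0.2, 0.3]
grip_width: 0.0682
```

{"op": "send_rows", "data": {
  "deltas": [
    [0.8, 0, 0, -0.05, 0, 0, 0],
    [0.8, 0, 0, -0.15, 0, 0, 0],
    [0.8, 0, 0, -0.3, 0, 0, 0],
    [0.8, 0, 0, -0.5, 0, 0, 0],
    [0.8, 0, 0, -0.7, 0, 0, 0],
    [0.8, 0, 0, -0.85, 0, 0, 0],
    [0.8, 0, 0, -1, 0, 0, 0],
    [0.8, 0, 0, -1, 0, 0, 0]
  ]
}}

```text
clock: 15.57
tcp_pos: [0.5075, 0.1322, 0.3026]
orientation: [0.978, 2.979, 0.009]
contact_force: [0.1, 0.7, 0.3]
grip_width: 0.068
```

{"op": "send_rows", "data": {
  "deltas": [
    [0.8, -0.2, 0, 0, 0, 0, 0],
    [0.8, -0.4, 0, 0, 0, 0, 0],
    [0.8, -0.6, 0, 0, 0, 0, 0],
    [0.8, -0.8, 0, 0, 0, 0, 0],
    [0.8, -0.8, 0, 0, 0, 0, 0],
    [0.8, -0.8, 0, 0, 0, 0, 0]
  ]
}}

```text
clock: 16.07
tcp_pos: [0.6024, 0.0591, 0.2971]
orientation: [-0.984, -2.984, 0.002]
contact_force: [-1.0, 0.9, 0.6]
grip_width: 0.0682
```

```bash
python3 - <<'E'
from h import *
o=r.get_obs();print(o['clock'],o['tcp_pos'],o['contact_force'])
s=grab('scene','s6')
u,v=proj(s,[.508,.13,.13]).astype(int)
im=cv2.resize(s['pixels'][v-36:v+36,u-48:u+48],(800,600),interpolation=cv2.INTER_CUBIC)
f=lambda z:((proj(s,[.508,.13,z])-[u-48,v-36]+.5)*800/96).round()
print('tip',f(.183),'collar top exp',f(.168),'bottom',f(.110))
cv2.imwrite('pics/s6b.png',cv2.cvtColor(im,cv2.COLOR_RGB2BGR))
E
```

```text
16.0667 [0.60238715 0.05907821 0.29707451] [-1.01431872  0.94775132  0.62824475]
tip [418. 205.] collar top exp [414. 235.] bottom [402. 345.]
```

View pics/s6b.png

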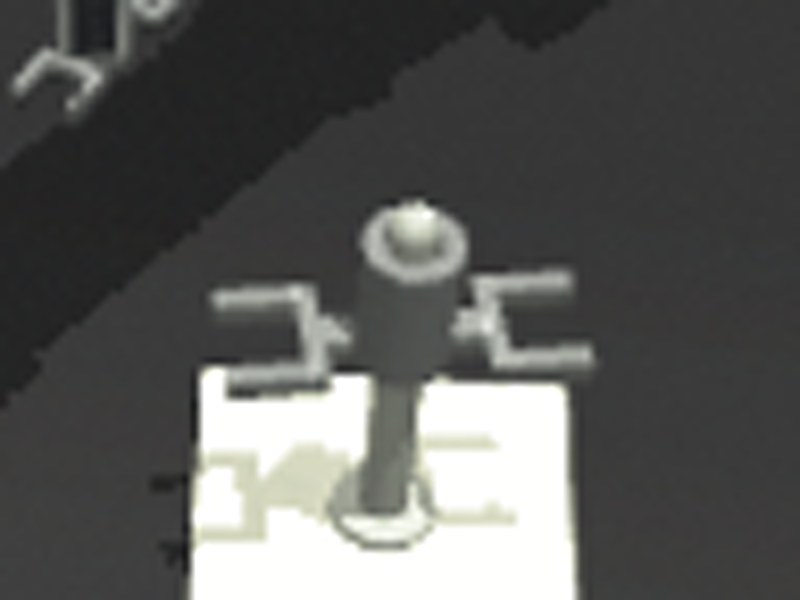

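The holder hangs alone on the post: rim centre at (415,241), nose at (415,215), forks level. One quick check that it is not creeping, then hand in.

{"op": "send_rows", "data": {
  "deltas": [
    [0.8, 0, 0, 0, 0, 0, 0],
    [0.8, 0, 0, 0, 0, 0, 0],
    [0.8, 0, 0, 0, 0, 0, 0],
    [0.8, 0, 0, 0, 0, 0, 0],
    [0.8, 0, 0, 0, 0, 0, 0],
    [0.8, 0, 0, 0, 0, 0, 0],
    [0.8, 0, 0, 0, 0, 0, 0],
    [0.8, 0, 0, 0, 0, 0, 0],
    [0.8, 0, 0, 0, 0, 0, 0],
    [0.8, 0, 0, 0, 0, 0, 0],
    [0.8, 0, 0, 0, 0, 0, 0],
    [0.8, 0, 0, 0, 0, 0, 0]
  ]
}}

```text
clock: 17.12
tcp_pos: [0.6019, 0.0608, 0.2974]
orientation: [-0.979, -2.985, -0.0]
contact_force: [0.0, 0.3, -0.0]
grip_width: 0.0682
```

```bash
python3 - <<'E'
from h import *
a=load('s6');b=grab('scene','s7');z=load('scene0')
u,v=proj(b,[.508,.13,.13]).astype(int)
g=lambda i:cv2.cvtColor(i['pixels'],cv2.COLOR_RGB2GRAY)[v-20:v+20,u-28:u+28].astype(np.float32)
print('shift',cv2.phaseCorrelate(g(a),g(b)),'absdiff',np.abs(g(a)-g(b)).mean(),np.abs(g(a)-g(b)).max())
print(r.hand_in())
E
```

```text
shift ((0.010753478172034647, 0.015041015885106646), 0.998323049545288) absdiff 0.5799107 19.0
the job is handed in; nothing more can be done
None
```

The largest holder is on the stand's post and clicked. It hung by itself after I let go, and the job is handed in at about 17 s.

- **Feel:** The balls touched at TCP z ≈ 0.180 m with about 4 N. The click pull came about 30 mm further down, at about 6 N. I stopped at z = 0.1475 m, when the force was back to its no-contact level.
- **After release:** The holder hung level with the gripper clear, and it had not moved in a picture taken 1 s later (image shift 0.02 px). It sits about 3–5 mm below where I let go. I take that to be the balls resting at the groove's upper edge, so it sits low in the click range. I did not tug it to confirm.
- **Other notes:** A side force of about 4 N appeared when the collar first went over the post, and a shift of about 2 mm removed it. The scene and top cameras read the post tip about 3 mm high. I moved nothing else on purpose, but I did not compare the other objects' positions before and after.

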